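# Charge the bench grease pump and shut it off

## Robot

A 6-joint arm with a two-finger parallel gripper is mounted at the origin on a cart in front of the work surface, level with it; the furniture and walls round the work are solid. World frame = base frame: x ahead of the robot, y to its left, z up, the work surface at z = 0. Lengths are in m, angles in degrees, forces in N, time in s.
With the tool pointing down it reaches from about 0.3 to 0.75 m from the base axis. Payload 8.5 kg.
Tool frame: the origin (TCP) lies at the very end of the fingers, on their centre line; the grasp point (between the pads) lies 19 mm behind it; z points along the fingers, y is the line along which they close (so a half turn about z gives the same grasp; the last joint's range is limited). The gripper opens to 85 mm and grips with 20 to 120 N. Pads are 22 mm wide; open, the fingers measure 114 mm over their backs; the gripper's body (76 mm by 85 mm) begins 54 mm behind the grasp point. The pads swing forward as they close: fully open they stand 13 mm farther back than shut.
Start: joints at [-78.512, 21.807, 74.336, -0, 83.858, -12.336], TCP at [0.222, -0.503, 0.231] pointing down, gripper open.
Joint ranges: [-178.18, 178.18], [-50.72, 133.34], [12.68, 142.11], [-81.47, 261.47], [9.98, 163.14], [-165.26, 165.26]. Speed limits (degrees/s): [136.94, 136.94, 180, 180, 180, 180].

## Interface

Orientations are given as a 3x3 rotation matrix whose columns are the frame's x, y, z axes.
In Python, from rig import observe, cams, ticket gives the robot as it stands.
- The arm moves only by the tool move_arm, never from a script. Its arguments are lists of equal length, an entry for each row: "jaw": the finger opening in cm, from 0 to 8.54; "dp": the shift along the tool's x, y, z in cm, a list of three; "turn": the turn, a rotation vector about the tool's x, y, z in rad, a list of three. In form: {"jaw": [jaw, ...], "dp": [[tx, ty, tz], ...], "turn": [[wx, wy, wz], ...]}. A call has 1 to 12 rows; each row shifts and turns the commanded pose from where the row before left it, along the tool's axes as they then stand; what a row does not reach is not made up. A row lasts 1/12 s, in which the tool goes at most 41.7 mm and 7.16 degrees, less where a joint would pass 70% of its speed; a pose out of reach is approached as far as the arm can. A call is refused whole if a number of a shift passes 4.17 or a number of a turn 0.125, either way. A call with a gripper value outside its range is refused whole. The fingers move at their own pace and stop on an object; "force" is the grip in N (left out, the last holds). Time passes only in rows, so rows that do not move let the fingers close. It gives the time, the measured TCP pose, the force, the opening and the grip force at its end, in the units of the state.
- observe(): the state, without advancing time (a new reading comes with each control period).
- cams.get_image(name): name is "scene" or "side" or "wrist"; returns (picture, depth): 480x640x3 uint8, red, green, blue; 480x640 float32, m along the optical axis (not along the pixel's ray), 0 where there is no reading.
- cams.calibration(name): a dict with "vertical_fov" (degrees; the focal length in pixels is half the picture's height over the tangent of half this angle, whatever the lens; pixels are square), "cx", "cy" (the principal point, pixels), "k1" (the pictures are not rectified: a ray, as slopes to the right and down, at radius r is drawn at 1 + k1 r^2 times it, then the intrinsics apply), "view" (4x4, takes a point from world to camera coordinates); the wrist camera has in their place "tool_from_camera" (4x4, takes a point from camera to tool coordinates, whose origin is the TCP and whose axes are the flange's). Camera axes: x right, y up, looking along -z (the intrinsics and any distortion apply to the point x, -y, -z); pixel columns grow to the right and rows downward; lengths in m; the calibration is good to about 2 mm. A picture is of the moment at which its call begins: read the wrist's pose just before it. calibration takes no time and is no camera call.
- ticket.close_job(): hands the job in; it is judged then, once.
Trained networks look in the newest picture that a camera, given by its name, has taken for a name from the list of things; names that differ only in an ending like _2 or _b are one class to them, and where a whole thing is asked for, a point or a joint stands for the part that bears it (a point fixed in the world has none). Each returns a list of dicts, best first, with "p" (0 to 1); they miss things now and then, are a little off and sometimes report something else, mostly with a low value. They report only what shows in the picture. A call takes as long as a camera call.
- cams.spot_in(camera, query): "box" ([centre column, centre row, width, height] as shares, 0 to 1, of the picture: columns of its width, rows of its height, round what is visible of it).
- cams.outline_of(camera, query): "mask" (480x640 bool, what is visible of it) and "box" ([centre column, centre row, width, height] as shares, 0 to 1, of the picture: columns of its width, rows of its height, round what is visible of it).
- cams.mark_of(camera, query): "location" ([column, row] as shares, 0 to 1, of the picture: columns of its width, rows of its height: a listed point, or the origin of a listed thing).
The state is a dict: "time_s": time; "q": joint angles; "qvel": joint speeds; "joint_efforts": joint torques, N m; "position": TCP position; "tool_rot": TCP orientation; "ft_force": force on the tool from outside, world axes, zero at the start; "wrist_torque": the same for the moment, N m; "grip_width": finger opening in m; "gripper_force": force on a finger pad.
Only numpy, scipy, OpenCV 4.12 (cv2) and the standard library are available. Lean on these libraries where they do the work, as an engineer would, in place of code of your own. Each camera call takes 0.05 s, during which the arm holds its last target. There are 200 camera calls.

## Task

Charge the grease pump that is bolted to the worktop: press its black plunger head all the way down and let it spring back, again and again, until the orange indicator pin pops fully out and the green band at its foot shows. Then push the red-balled shut-off lever over from the pump's front to its back, as far as it goes, and let go. Do not touch the pin itself, and leave the parts and tools lying around where they are.

Things in the scene. Friction and masses are not known exactly. Their poses are not given: they have to be found in the camera images.
- pump: grey base plate 100 x 230 x 12 mm (x, y, z) bolted to the worktop, with a blue barrel (plunger, at y = +62 mm), a low blue block 34 mm high (pin, at y = -12 mm) and a blue valve block 70 x 50 mm, top at 37 mm (lever, at y = -78 mm). Origin at the centre of the plate's underside, on the worktop; x points to the pump's back, y along the plate towards the barrel, z up.
- plunger_top (a point): centre of the flat top face (40 mm across) of the black round plunger head, 48 mm in diameter, 12 mm thick; 118 mm above the worktop when released, 92 mm when fully down. It moves with the plunger.
- plunger (a joint): travel of the plunger: 0 released, 0.026 m fully down on its stop. A spring pushes it up: about 3.5 N at the top, 10 N at the bottom, plus 1 to 3 N for the works. Each press deeper than about 20 mm followed by a full return to the top moves the indicator pin out one notch (about 6 mm); shorter strokes may not catch.
- pin_tip (a point): tip of the indicator pin: 44 to 60 mm above the worktop at the start, at most 78 mm before the last stroke, 84 mm when fully out.
- pin: the indicator pin, 10 mm in diameter, upright in a brass bushing whose top is 40 mm above the worktop: orange for the upper 36 mm, green below. Origin on its axis, 4 mm below its tip. Rises 0 to 40 mm, about 6 mm a stroke (the first stroke 4 to 10 mm), and stays there; from about 35 mm it springs to 40 mm, fully out. Takes 3 to 6 full strokes; further strokes do no harm. Not to be touched.
- shutoff_tip (a point): centre of the red ball (26 mm in diameter) on the end of the shut-off lever, a 10 mm steel rod; the ball's centre is 46 mm from the lever's pivot, which lies 34 mm above the worktop at the pump's x = 0, y = -78 mm. It moves with the lever.
- shutoff (a joint): angle of the lever, 0 to 1.0 rad: 0 leaning 0.5 rad to the pump's front (-x of the pump), 0.5 upright, 1.0 leaning 0.5 rad to the pump's back (+x of the pump), shut. Light friction holds it wherever it is left (about 1.5 N at the ball).
- bearing_1: ball bearing lying flat, 47 mm across, 14 mm high, in front of the pump; origin at its underside; bystander.
- regulator: black voltage regulator with fins, 38 x 71 x 26 mm, behind the pump; origin at its underside; bystander.
- pulley: grey pulley lying flat, 56 mm across, 28 mm high, in front of the barrel; origin at its underside; bystander.
- multimeter: yellow and black multimeter on its back, 150 x 80 x 46 mm; origin at its underside; bystander.
- pliers_bench: pliers with red handles lying flat, 53 x 169 x 14 mm; origin at the underside; bystander.
- screwdriver_cross: yellow screwdriver lying flat, 20 x 166 x 20 mm; origin at the underside; bystander.

How it is judged (in metres and radians):
On the way, in this order (a step that is already met when the one before it is completed fails the run):
1. the indicator pin has popped fully out (37 mm or more) (z of pin_tip in the frame of pump above 0.081 m), for 0.2 s.
2. then the shut-off lever is pushed over to the back (value of joint shutoff above 0.85 rad), for 0.2 s.
At the end, for the whole second after the job is handed in: The pin stands at least 37 mm out of its 40 mm, the lever is past 0.85 of its 1.0 rad, and the plunger has sprung back to within 4 mm of its top (z of pin_tip in the frame of pump above 0.081 m and value of joint shutoff above 0.85 rad and value of joint plunger below 0.004 m); the robot touches nothing.
It fails at once if the indicator pin is touched (more than 1 N) (contact force between any of the fingers, the arm and pin above 1 N).
It fails at once if a bearing, regulator, pulley, multimeter, pliers or screwdriver lying around is displaced or lifted by more than 20 mm (distance of any of bearing_1, regulator, pulley, multimeter, pliers_bench, screwdriver_cross from where it was at the start of the episode above 0.02 m).
It also fails if it takes over 67 s, if anything falls off the work surface, if the arm or the gripper's body presses on something with over 40 N, if the wrist force passes 120 N, or if a joint passes its speed limit or range.

## Working session

There is one attempt and no reset: what is moved stays moved. The work goes in short steps, Python scripts to look and compute and a tool call to move; the robot and the scene stay as the last step left them, time stands still between calls to the robot, and variables do not carry over. Pictures are saved under pics/ and viewed, at most 10 in all, crops included, and the job is handed in when it is done.

Besides the shell and the picture viewer there is one more tool, called after "Emit:" as name(argument=value, ...) on one line, values as JSON. move_arm: Moves the arm, as the interface text tells. Its arguments: {"type":"object","properties":{"jaw":{"type":"array","items":{"type":"number"}},"dp":{"type":"array","items":{"type":"array","items":{"type":"number"}}},"turn":{"type":"array","items":{"type":"array","items":{"type":"number"}}},"force":{"type":"number"}},"required":["jaw","dp","turn"]}

```bash
mkdir -p pics; cat > h.py <<'E'
import numpy as np, cv2
from rig import observe, cams, ticket
def ray(cam,u,v):
    c=cams.calibration(cam); f=240/np.tan(np.radians(c["vertical_fov"])/2)
    xd=np.array([(u-c["cx"])/f,(v-c["cy"])/f]); x=xd.copy()
    for _ in range(20): x=xd/(1+c["k1"]*(x@x))
    d=np.array([x[0],-x[1],-1.0])
    if "view" in c: T=np.linalg.inv(np.array(c["view"]))
    else:
        s=observe(); W=np.eye(4); W[:3,:3]=s["tool_rot"]; W[:3,3]=s["position"]; T=W@np.array(c["tool_from_camera"])
    return T[:3,3],T[:3,:3]@d   # point = o + depth*d
def at_z(cam,u,v,z):
    o,d=ray(cam,u,v); return o+d*(z-o[2])/d[2]
def mark(cam,q):
    r=cams.mark_of(cam,q)
    return [(x["location"][0]*640,x["location"][1]*480,x["p"]) for x in r[:2]]
E
python3 - <<'E'
from h import *
for c in ("scene","side"):
    im,d=cams.get_image(c); cv2.imwrite(f"pics/{c}0.png",im[...,::-1])
    for q,z in (("plunger_top",.118),("shutoff_tip",.074),("pin_tip",.052),("pump",0),("bearing_1",0),("regulator",0),("pulley",0),("multimeter",0)):
        for u,v,p in mark(c,q)[:1]:
            o,dd=ray(c,u,v); dep=d[int(min(v,479)),int(min(u,639))]
            print(c,q,round(u),round(v),round(p,2),at_z(c,u,v,z).round(3),"depthpt",(o+dep*dd).round(3))
E
```

```text
scene plunger_top 284 236 0.65 [0.579 0.026 0.118] depthpt [0.581 0.025 0.116]
scene shutoff_tip 340 233 0.57 [ 0.522 -0.114  0.074] depthpt [ 0.514 -0.106  0.087]
scene pin_tip 311 241 0.42 [ 0.566 -0.053  0.052] depthpt [ 0.582 -0.067  0.028]
scene pump 386 180 0.73 [ 0.637 -0.418  0.   ] depthpt [ 0.635 -0.415  0.003]
scene bearing_1 319 283 0.63 [ 0.476 -0.001  0.   ] depthpt [ 0.477 -0.002 -0.002]
scene pulley 288 299 0.94 [0.491 0.093 0.   ] depthpt [0.476 0.104 0.025]
scene multimeter 198 341 0.56 [0.541 0.333 0.   ] depthpt [0.521 0.341 0.03 ]
side plunger_top 300 247 0.56 [ 0.445 -0.12   0.118] depthpt [ 0.458 -0.007  0.015]
side shutoff_tip 332 253 0.64 [ 0.525 -0.106  0.074] depthpt [ 0.523 -0.115  0.083]
side pin_tip 341 243 0.37 [ 0.561 -0.048  0.052] depthpt [ 0.562 -0.045  0.05 ]
side pump 344 253 0.96 [ 0.572 -0.033  0.   ] depthpt [ 0.564 -0.067  0.032]
side bearing_1 298 246 0.78 [0.457 0.018 0.   ] depthpt [0.455 0.004 0.013]
side regulator 378 261 0.85 [ 0.654 -0.077  0.   ] depthpt [ 0.649 -0.093  0.016]
side pulley 307 228 0.87 [0.491 0.086 0.   ] depthpt [0.488 0.067 0.016]
side multimeter 311 179 0.77 [0.539 0.328 0.   ] depthpt [0.533 0.287 0.029]
```

View pics/scene0.png

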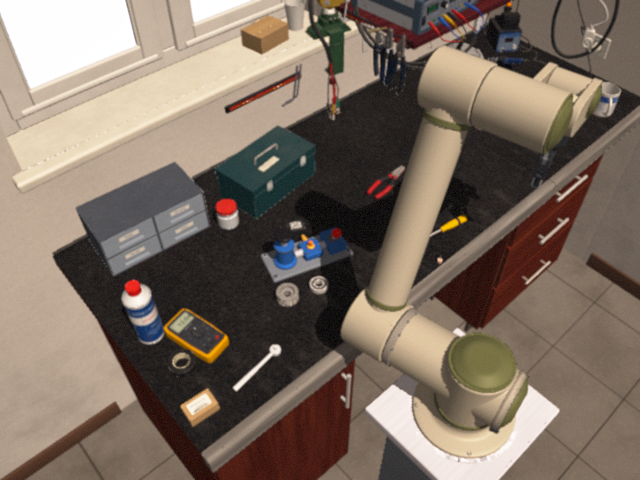

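View pics/side0.png

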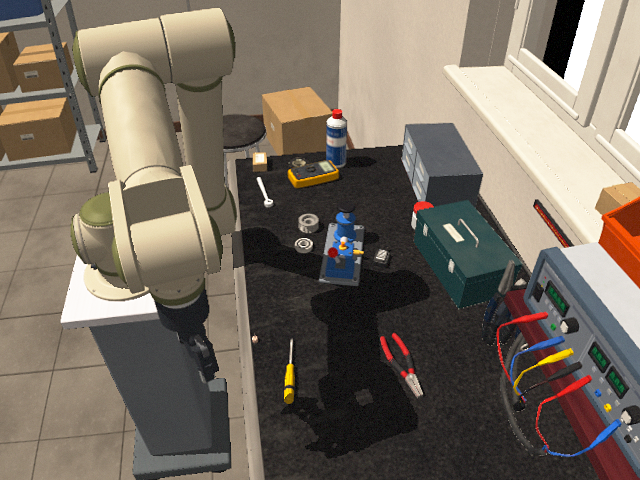

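```bash
python3 - <<'E'
from h import *
s=observe();print(s["tool_rot"],s["position"],s["time_s"])
E
```

```text
[[ 9.14785376e-01  4.03940237e-01 -1.01525793e-05]
 [ 4.03940237e-01 -9.14785376e-01 -2.04953832e-05]
 [-1.75663410e-05  1.46478416e-05 -1.00000000e+00]] [ 0.22215501 -0.50313536  0.23131897] 0.9
```

The scene view shows the blue pump with the plunger head near (284,240) and the red ball at (337,233). In the side view they are at (345,210) and (333,253). Both agree with the marks: plunger (0.580, 0.026), ball (0.523, -0.110), so pump yaw is about -14°. Next I approach above the pump.

Emit:
move_arm(jaw=[0,0,0,0,0,0,0,0,0,0,0,0], dp=[[3.3,-2.1,0],[3.3,-2.1,0],[3.3,-2.1,0],[3.3,-2.1,0],[3.3,-2.1,0],[3.3,-2.1,0],[3.3,-2.1,0],[3.3,-2.1,0],[3.3,-2.1,0],[3.3,-2.1,0],[3.3,-2.1,0],[3.3,-2.1,0]], turn=[[0,0,0],[0,0,0],[0,0,0],[0,0,0],[0,0,0],[0,0,0],[0,0,0],[0,0,0],[0,0,0],[0,0,0],[0,0,0],[0,0,0]])

```text
time_s: 1.9
position: [0.4834, -0.1108, 0.2316]
tool_rot: [[0.915, 0.404, 0.0], [0.404, -0.915, -0.0], [0.0, 0.0, -1.0]]
ft_force: [0.5, 0.0, 0.0]
grip_width: -0.0001
gripper_force: 0.0
```

Emit:
move_arm(jaw=[0,0,0,0,0,0,0], dp=[[0,0,0],[0,0,0],[0,0,0],[0,0,0],[0,0,0],[0,0,0],[0,0,0]], turn=[[0,0,0.11],[0,0,0.11],[0,0,0.11],[0,0,0.11],[0,0,0.11],[0,0,0.11],[0,0,0]])

```text
time_s: 2.48
position: [0.4826, -0.1126, 0.2313]
tool_rot: [[0.969, -0.245, 0.0], [-0.245, -0.969, -0.0], [0.0, 0.0, -1.0]]
ft_force: [0.0, 1.4, 0.1]
grip_width: -0.0001
gripper_force: 0.0
```

```bash
cat > look.py <<'E'
from h import *
import sys
s=observe();R=np.array(s["tool_rot"]);P=np.array(s["position"]);print(P.round(4),R.round(3),s["q"],s["time_s"],s["ft_force"])
im,d=cams.get_image("wrist"); cv2.imwrite(f"pics/{sys.argv[1]}.png",im[...,::-1])
for q,z in (("plunger_top",.118),("shutoff_tip",.074),("pin_tip",.052)):
    for u,v,p in mark("wrist",q)[:1]:
        o,dd=ray("wrist",u,v); dep=d[int(min(v,479)),int(min(u,639))]
        w=at_z("wrist",u,v,z); print(q,round(u),round(v),round(p,2),w.round(4),"dp",(o+dep*dd).round(4),"tool",(R.T@(w-P)*100).round(2))
E
python3 look.py w1
```

```text
[ 0.4826 -0.1126  0.2313] [[ 0.969 -0.245  0.   ]
 [-0.245 -0.969 -0.   ]
 [ 0.     0.    -1.   ]] [-2.68499773e+01  1.63405773e+01  8.26686211e+01 -1.85065534e-03
  8.09865732e+01  7.73594138e+01] 2.4833 [0.03882062 1.44142547 0.10039955]
plunger_top 56 124 0.56 [0.5853 0.0234 0.118 ] dp [0.5853 0.0234 0.118 ] tool [  6.61 -15.7   11.33]
shutoff_tip 287 159 0.69 [ 0.5249 -0.1034  0.074 ] dp [ 0.5267 -0.1048  0.0881] tool [ 3.87 -1.93 15.73]
pin_tip 202 121 0.68 [ 0.5653 -0.0467  0.052 ] dp [ 0.5653 -0.0465  0.0514] tool [ 6.39 -8.42 17.93]
```

The wrist depth confirms the plunger top at (0.585, 0.024, 0.118). I'll move over it, lower, then press once.

Emit:
move_arm(jaw=[0,0,0,0,0,0,0,0], dp=[[1.3,-3.1,1.6],[1.3,-3.1,1.6],[1.3,-3.1,1.6],[1.3,-3.1,1.6],[1.3,-3.1,1.6],[0,0,2.0],[0,0,0],[0,0,0]], turn=[[0,0,0],[0,0,0],[0,0,0],[0,0,0],[0,0,0],[0,0,0],[0,0,0],[0,0,0]])

```text
time_s: 3.35
position: [0.5827, 0.022, 0.1309]
tool_rot: [[0.971, -0.24, -0.002], [-0.24, -0.971, 0.0], [-0.002, 0.0, -1.0]]
ft_force: [0.6, 0.4, 0.2]
grip_width: -0.0001
gripper_force: 0.0
```

```bash
python3 look.py w2
```

```text
[0.5827 0.022  0.1309] [[ 0.971 -0.24  -0.002]
 [-0.24  -0.971  0.   ]
 [-0.002  0.    -1.   ]] [-9.45420687e+00  3.01550913e+01  7.78073130e+01 -1.22608150e-02
  7.21648891e+01  9.44474102e+01] 3.35 [0.62981929 0.44931524 0.19196308]
plunger_top 307 295 0.84 [0.5866 0.0231 0.118 ] dp [0.5879 0.0227 0.1207] tool [ 0.35 -0.2   1.28]
shutoff_tip 563 303 0.8 [ 0.5249 -0.1069  0.074 ] dp [ 0.5342 -0.0996  0.0876] tool [-2.51 13.9   5.7 ]
pin_tip 440 247 0.59 [ 0.5652 -0.0498  0.052 ] dp [ 0.5663 -0.0493  0.0544] tool [0.05 7.39 7.89]
```

View pics/w2.png

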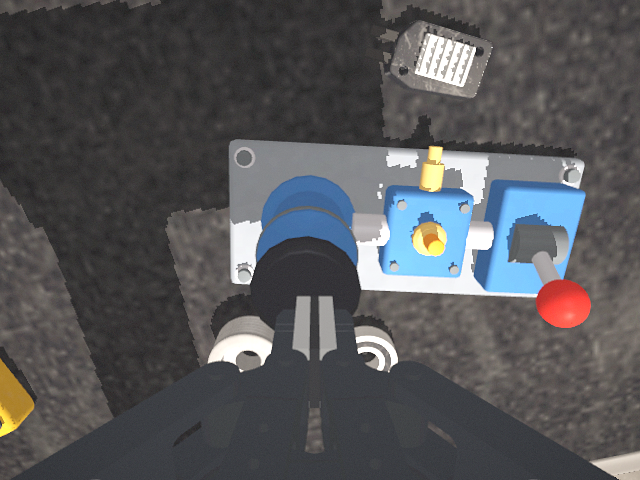

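The wrist view shows the closed fingertips over the black head at (307,295), the pin at (433,243) and the ball at (563,303). The fingers are well centred, so I press.

Emit:
move_arm(jaw=[0,0,0,0,0,0], dp=[[0.2,0,1.0],[0,0,1.0],[0,0,1.0],[0,0,1.0],[0,0,0],[0,0,0]], turn=[[0,0,0],[0,0,0],[0,0,0],[0,0,0],[0,0,0],[0,0,0]])

```text
time_s: 4.05
position: [0.5862, 0.0208, 0.0923]
tool_rot: [[0.97, -0.242, 0.004], [-0.242, -0.97, -0.001], [0.004, 0.0, -1.0]]
ft_force: [0.4, -1.3, 8.9]
grip_width: 0.0001
gripper_force: 4.5
```

Emit:
move_arm(jaw=[0,0,0,0,0,0,0,0,0,0,0,0], dp=[[0,0,0.2],[0,0,0],[0,0,-1.4],[0,0,-1.4],[0,0,-1.4],[0,0,0],[0,0,0],[0,0,1.4],[0,0,1.4],[0,0,1.4],[0,0,0],[0,0,0]], turn=[[0,0,0],[0,0,0],[0,0,0],[0,0,0],[0,0,0],[0,0,0],[0,0,0],[0,0,0],[0,0,0],[0,0,0],[0,0,0],[0,0,0]])

```text
time_s: 5.05
position: [0.5859, 0.0213, 0.0918]
tool_rot: [[0.97, -0.242, 0.004], [-0.242, -0.97, -0.001], [0.004, -0.0, -1.0]]
ft_force: [-6.4, 0.8, 28.3]
grip_width: -0.0003
gripper_force: 14.4
```

Emit:
move_arm(jaw=[0,0,0,0,0,0,0,0,0,0,0,0], dp=[[0,0,0],[0,0,-1.4],[0,0,-1.4],[0,0,-1.4],[0,0,0],[0,0,0],[0,0,0],[0,0,1.4],[0,0,1.4],[0,0,1.4],[0,0,0],[0,0,0]], turn=[[0,0,0],[0,0,0],[0,0,0],[0,0,0],[0,0,0],[0,0,0],[0,0,0],[0,0,0],[0,0,0],[0,0,0],[0,0,0],[0,0,0]])

```text
time_s: 6.05
position: [0.5858, 0.0214, 0.0918]
tool_rot: [[0.97, -0.242, 0.004], [-0.242, -0.97, -0.001], [0.004, -0.0, -1.0]]
ft_force: [-6.9, 0.5, 28.7]
grip_width: -0.0002
gripper_force: 14.3
```

Emit:
move_arm(jaw=[0,0,0,0,0,0,0,0,0], dp=[[0,0,0],[0,0,-1.4],[0,0,-1.4],[0,0,-1.4],[0,0,0],[0,0,0],[0,0,0],[0,0,0],[0,0,0]], turn=[[0,0,0],[0,0,0],[0,0,0],[0,0,0],[0,0,0],[0,0,0],[0,0,0],[0,0,0],[0,0,0]])

```text
time_s: 6.8
position: [0.5847, 0.0216, 0.1301]
tool_rot: [[0.97, -0.242, -0.002], [-0.242, -0.97, 0.0], [-0.002, 0.0, -1.0]]
ft_force: [-0.0, 0.0, 0.5]
grip_width: -0.0
gripper_force: 0.0
```

```bash
python3 look.py w3
```

```text
[0.5847 0.0216 0.1301] [[ 0.97  -0.242 -0.002]
 [-0.242 -0.97   0.   ]
 [-0.002  0.    -1.   ]] [-9.46992608e+00  3.03702213e+01  7.75331086e+01 -1.53817708e-03
  7.22137183e+01  9.45256560e+01] 6.8 [-0.02466592  0.04778379  0.47361456]
plunger_top 307 303 0.69 [0.5852 0.0241 0.118 ] dp [0.5964 0.0208 0.1395] tool [-0.01 -0.25  1.21]
shutoff_tip 565 303 0.71 [ 0.5278 -0.1062  0.074 ] dp [ 0.5352 -0.1004  0.0847] tool [-2.42 13.77  5.62]
pin_tip 454 274 0.66 [ 0.5483 -0.0548  0.052 ] dp [ 0.5661 -0.0464  0.0856] tool [-1.67  8.29  7.82]
```

View pics/w3.png

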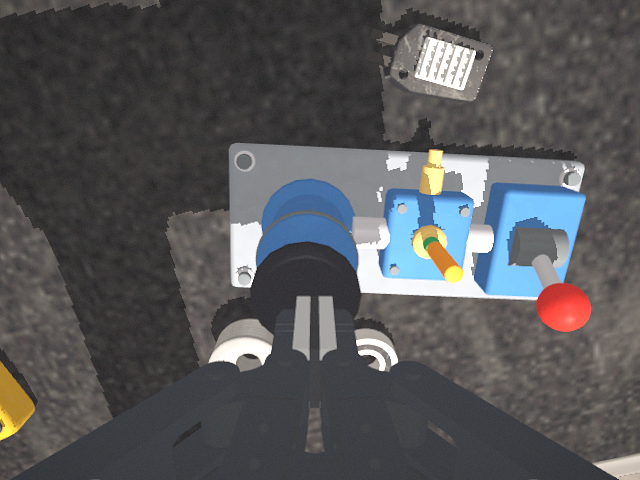

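The pin now stands fully out: orange tip at (455,273), depth height 0.0856, and the green band shows at (430,243). I'll add one harmless extra stroke as insurance, then go in front of the ball.

Emit:
move_arm(jaw=[0,0,0,0,0,0,0,0,0,0], dp=[[0,0,1.4],[0,0,1.4],[0,0,1.2],[0,0,0],[0,0,0],[0,0,-1.6],[0,0,-1.6],[0,0,-1.8],[0,0,0],[0,0,0]], turn=[[0,0,0],[0,0,0],[0,0,0],[0,0,0],[0,0,0],[0,0,0],[0,0,0],[0,0,0],[0,0,0],[0,0,0]])

```text
time_s: 7.83
position: [0.5853, 0.0215, 0.1417]
tool_rot: [[0.97, -0.242, 0.002], [-0.242, -0.97, -0.0], [0.002, -0.0, -1.0]]
ft_force: [-0.8, -0.3, -1.5]
grip_width: 0.0002
gripper_force: 0.0
```

Emit:
move_arm(jaw=[0,0,0,0,0,0,0,0,0,0,0], dp=[[-1.9,2.75,0],[-1.9,2.75,0],[-1.9,2.75,0],[-1.8,2.75,0],[0,2.75,0],[0,0,0],[0,0,2.6],[0,0,2.6],[0,0,2.6],[0,0,0],[0,0,0]], turn=[[0,0,0],[0,0,0],[0,0,0],[0,0,0],[0,0,0],[0,0,0],[0,0,0],[0,0,0],[0,0,0],[0,0,0],[0,0,0]])

```text
time_s: 8.75
position: [0.4785, -0.0932, 0.0624]
tool_rot: [[0.97, -0.242, -0.003], [-0.242, -0.97, 0.002], [-0.004, -0.001, -1.0]]
ft_force: [0.8, 0.2, 0.1]
grip_width: -0.0001
gripper_force: 0.0
```

```bash
python3 look.py w4
```

```text
[ 0.4785 -0.0932  0.0624] [[ 0.97  -0.242 -0.003]
 [-0.242 -0.97   0.002]
 [-0.004 -0.001 -1.   ]] [-2.49654497e+01  2.74359383e+01  9.79021601e+01  4.54592126e-03
  5.48681554e+01  7.90119501e+01] 8.75 [0.7969804  0.1791757  0.05133647]
shutoff_tip 309 203 0.69 [ 0.5276 -0.1045  0.074 ] dp [ 0.5317 -0.1058  0.0907] tool [ 5.03 -0.08 -1.18]
pin_tip 85 137 0.61 [ 0.5671 -0.0285  0.052 ] dp [ 0.5655 -0.048   0.0872] tool [ 7.03 -8.41  1.02]
```

View pics/w4.png

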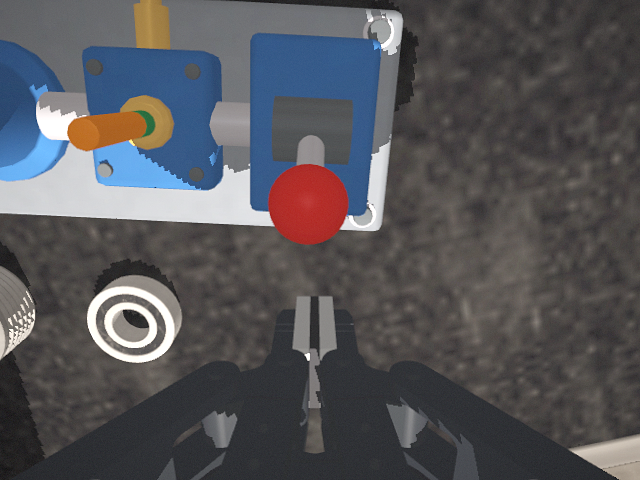

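The fingers are right in front of the red ball at (309,203). The pin at (85,133) is out with green showing and is well to the side. I push along tool x.

Emit:
move_arm(jaw=[0,0,0,0,0,0,0,0,0,0], dp=[[1.3,0,0],[0.8,0,0],[0.8,0,0],[0.8,0,0],[0.8,0,0],[0.8,0,0],[0.8,0,0],[0.8,0,0],[0,0,0],[0,0,0]], turn=[[0,0,0],[0,0,0],[0,0,0],[0,0,0],[0,0,0],[0,0,0],[0,0,0],[0,0,0],[0,0,0],[0,0,0]])

```text
time_s: 9.78
position: [0.5438, -0.1097, 0.0622]
tool_rot: [[0.97, -0.241, -0.007], [-0.241, -0.97, 0.002], [-0.008, -0.0, -1.0]]
ft_force: [-12.2, 1.7, 1.7]
grip_width: -0.0
gripper_force: 5.7
```

Emit:
move_arm(jaw=[0,0,0,0,0,0,0,0,0,0,0,0], dp=[[0.3,0,0],[0,0,0],[0,0,0],[-2,0,0],[-3,0,0],[-2,0,0],[0,0,-3],[0,0,-3],[0,0,-3],[0,0,0],[0,0,0],[0,0,0]], turn=[[0,0,0],[0,0,0],[0,0,0],[0,0,0],[0,0,0],[0,0,0],[0,0,0],[0,0,0],[0,0,0],[0,0,0],[0,0,0],[0,0,0]])

```text
time_s: 10.78
position: [0.4812, -0.0942, 0.1528]
tool_rot: [[0.97, -0.242, -0.0], [-0.242, -0.97, 0.0], [-0.0, -0.0, -1.0]]
ft_force: [-0.1, 0.9, -0.1]
grip_width: -0.0
gripper_force: 0.0
```

```bash
python3 look.py w5
```

```text
[ 0.4812 -0.0942  0.1528] [[ 0.97  -0.242 -0.   ]
 [-0.242 -0.97   0.   ]
 [-0.    -0.    -1.   ]] [-2.49473616e+01  2.03400273e+01  9.09669356e+01  6.26075689e-03
  6.87114833e+01  7.90443448e+01] 10.7833 [-0.14780324  0.91354247 -0.09345244]
shutoff_tip 314 84 0.77 [ 0.5663 -0.116   0.074 ] dp [ 0.566  -0.1159  0.0864] tool [8.79 0.05 7.88]
pin_tip 178 123 0.59 [ 0.5651 -0.0358  0.052 ] dp [ 0.5646 -0.046   0.0834] tool [ 6.73 -7.7  10.08]
```

View pics/w5.png

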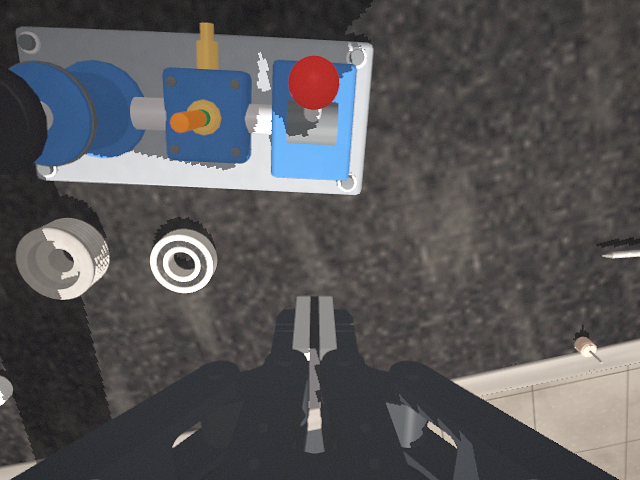

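The ball now lies to the back at (314,82), having moved about 40 of 44 mm by measurement. I'll push once more and read the force, to be sure the lever is on its stop.

Emit:
move_arm(jaw=[0,0,0,0,0,0,0,0,0,0,0,0], dp=[[0,0,3],[0,0,3],[0,0,3],[0,0,0],[2,0,0],[2,0,0],[2,0,0],[0.5,0,0],[0.5,0,0],[0.5,0,0],[0,0,0],[0,0,0]], turn=[[0,0,0],[0,0,0],[0,0,0],[0,0,0],[0,0,0],[0,0,0],[0,0,0],[0,0,0],[0,0,0],[0,0,0],[0,0,0],[0,0,0]])

```text
time_s: 11.98
position: [0.5445, -0.1091, 0.0628]
tool_rot: [[0.97, -0.24, -0.023], [-0.24, -0.971, 0.007], [-0.024, -0.001, -1.0]]
ft_force: [-38.5, 7.6, 16.8]
grip_width: 0.0001
gripper_force: 19.7
```

The force rose to 38 N with almost no motion, so the lever is firmly on its stop. I retreat.

Emit:
move_arm(jaw=[0,0,0,0,0,0,0,0,0,0], dp=[[-1.5,0,0],[-3,0,0],[-3,0,0],[0,0,0],[0,0,-3],[0,0,-3],[0,0,-3],[0,0,0],[0,0,0],[0,0,0]], turn=[[0,0,0],[0,0,0],[0,0,0],[0,0,0],[0,0,0],[0,0,0],[0,0,0],[0,0,0],[0,0,0],[0,0,0]])

```text
time_s: 12.82
position: [0.4809, -0.0941, 0.1534]
tool_rot: [[0.97, -0.242, -0.0], [-0.242, -0.97, 0.0], [-0.0, -0.0, -1.0]]
ft_force: [-0.3, -0.3, -0.7]
grip_width: -0.0
gripper_force: 0.0
```

```bash
python3 look.py w6; python3 -c "
from h import *
print(ticket.close_job())"
```

```text
[ 0.4809 -0.0941  0.1534] [[ 0.97  -0.242 -0.   ]
 [-0.242 -0.97   0.   ]
 [-0.    -0.    -1.   ]] [-2.49496362e+01  2.02662658e+01  9.09679128e+01 -2.87201003e-04
  6.87750656e+01  7.90427726e+01] 12.8167 [-0.30882555 -0.27347489 -0.66578634]
shutoff_tip 317 84 0.86 [ 0.5653 -0.1175  0.074 ] dp [ 0.5651 -0.1174  0.0848] tool [8.76 0.23 7.94]
pin_tip 179 123 0.9 [ 0.5649 -0.0362  0.052 ] dp [ 0.5645 -0.046   0.0822] tool [ 6.75 -7.65 10.14]
the job is handed in; nothing more can be done
None
```

I pumped the plunger four times until the pin stood fully out with its green band showing, pushed the lever to its back stop, and handed the job in at about 13 s with the arm clear; the hand-in returned no verdict.

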